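# Bowl under the dripping tap

### The arm

A 7-joint arm with a two-finger parallel gripper is mounted at the origin on the work surface. World frame = base frame: x ahead of the robot, y to its left, z up, the work surface at z = 0. Lengths are in m, angles in rad, forces in N, time in s.
With the tool pointing down it reaches from about 0.35 to 0.9 m from the base axis. Payload 8.1 kg.
Tool frame: the origin (TCP) lies midway between the tips of the shut fingers; the grasp point (between the pads) lies arm.grasp_offset behind it (arm.grasp_offset is the distance from the TCP to the grasp point, in m); z points along the fingers, y is the line along which they close (so a half turn about z gives the same grasp; the last joint's range is limited). The gripper opens to 92 mm and grips with 3 to 60 N. Pads are 19 mm wide; open, the fingers measure 130 mm over their backs; the gripper's body (75 mm by 190 mm) begins 47 mm behind the grasp point.
Start: joints at [-1.21, 0.434, 0.025, 1.573, -0.012, 1.134, -0.075], TCP at [0.28, 0.559, 0.192] pointing down, gripper open.
Joint ranges: [-2.62, 2.62], [-0.44, 2.09], [-1.27, 1.32], [0.08, 2.57], [-1.32, 4.46], [0.12, 2], [-2.74, 2.74]. Speed limits (rad/s): [2.22, 2.22, 3.01, 3.01, 3.14, 3.14, 3.14].

### API

Orientations are given as a rotation vector (axis times angle).
In Python, from cell import observe, imaging, arm gives the robot as it stands.
- The arm moves only by the tool apply_moves, never from a script. Its argument "commands" is a list of rows, each a list of 5 numbers: the opening in per cent of the stroke, from 0 (shut) to 100 (fully open), then the shift along the world's x, y, z in units of 0.06 m (1.0 is 0.06 m), then the turn about the world's z in units of 0.5 rad (1.0 is 0.5 rad). A call has 1 to 12 rows; each row shifts and turns the commanded pose from where the row before left it; what a row does not reach is not made up. A row lasts 1/8 s, in which the tool goes at most 62.5 mm and 10.7 degrees, less where a joint would pass 70% of its speed; a pose out of reach is approached as far as the arm can. A call with a number of a shift or a turn outside -1 to 1 is refused whole. A call with a gripper value outside its range is refused whole. The fingers move at their own pace and stop on an object; "newtons" is the grip in N (left out, the last holds). Time passes only in rows, so rows that do not move let the fingers close. It gives the time, the measured TCP pose, the force, the opening and the grip force at its end, in the units of the state.
- observe(): the state, without advancing time (a new reading comes with each control period).
- imaging.get_image(name): name is "scene" or "top"; returns (picture, depth): 480x640x3 uint8, red, green, blue; 480x640 float32, m along the optical axis (not along the pixel's ray), 0 where there is no reading.
- imaging.camera_params(name): a dict with "camera_matrix" (3x3 intrinsics, pixels), "dist" ([k1, k2, p1, p2, k3] as OpenCV has them; the pictures are not rectified), "origin" and "rotation" of the camera in the world. Camera axes: x right, y up, looking along -z (the intrinsics and any distortion apply to the point x, -y, -z); pixel columns grow to the right and rows downward; lengths in m; the calibration is good to about 2 mm. A picture is of the moment at which its call begins. camera_params takes no time and is no camera call.
- arm.sign_off(): hands the job in; it is judged then, once.
The state is a dict: "clock": time; "joints": joint angles; "dq": joint speeds; "joint_efforts": joint torques, N m; "position": TCP position; "ee_rot": TCP orientation; "force": force on the tool from outside, world axes, zero at the start; "ft_torque": the same for the moment, N m; "width": opening from 0.0 (shut) to 1.0 (fully open); "gripper_force": force on a finger pad.
Only numpy, scipy, OpenCV 4.12 (cv2) and the standard library are available. Lean on these libraries where they do the work, as an engineer would, in place of code of your own. Each camera call takes 0.05 s, during which the arm holds its last target. There are 200 camera calls.

### The job

The tap on the standpipe drips, and the polish tin stands where the bowl has to go. With the fingertips only, first gently push the tin along the cement until it stands against the long side of the crates, then push the bowl along the cement until the middle of the bowl is under the tap's spout. Both stay standing on the cement all the way, never pinched, picked up or tipped; do not knock the tap, and leave the coupler, the shower head and the scoop where they are.

Things in the scene. Friction and masses are not known exactly. Their poses are not given: they have to be found in the camera images.
- tin: closed round white metal polish tin standing on the cement: 90 mm diameter, straight side up to 65 mm, sloping shoulder to 73 mm, then a twist cap 40 mm in diameter on top up to 92 mm; about 0.45 kg. Origin at the centre of its underside, z up the tin. It starts 100 to 135 mm from the spout, on the robot's side of it, too near for the bowl to fit; it slides on the cement when pushed
- bowl: open round green plastic washing bowl standing upright on the cement to the right of the tin: rim 200 mm outer diameter, foot 170 mm, 70 mm high, wall 3 mm, steep side, so that an upright finger outside meets the rim; about 0.3 kg. Origin at the centre of its underside, z up; it slides on the cement when pushed
- crates: two stacked slatted plastic crates, black below and red on top, on the left of the work, with a plywood offcut lying on them; together 400 mm long (own x, roughly away from the robot), 300 mm wide (own y, to the left), 200 mm high; they do not move. Origin on the cement under their centre; the long side that faces the tin is the upright plane at own y = -150 mm, own x from -200 to +200 mm
- tap: fixed standpipe with a brass bib tap: a galvanised riser of 27 mm diameter stands up from the cement at the origin, turns at a height of 172 mm and carries the tap towards the robot along own -x; the spout is 160 mm out along own -x. Highest point, the cross handle, 220 mm above the cement
- tap_spout (a point): the mouth of the tap's spout, a downward opening of 25 mm outer diameter, 132 mm above the cement; its drip falls straight down
- coupler: grey PVC pipe coupler standing on end on the cement to the right of the standpipe, 65 mm diameter, 70 mm high; origin at the centre of its underside; to be left alone
- shower_head: chrome hand shower lying face down on the plywood on the crates, about 250 mm long, head 82 mm diameter, handle along own -x; origin under the head's centre; to be left alone
- scoop: blue plastic scoop lying on the plywood on the crates, about 185 mm long, 72 mm wide, handle along own -x; origin under the middle of its pan; to be left alone
Not all that is in view belongs to the job. There is more than one size of the bowl; the job needs the smaller. What is shaped like the tap but pink is not meant.

How it is judged:
By the outcome, as a careful person would: the job done as asked, in the order asked, and still so for the second after the job is handed in, with the robot touching nothing.
It also fails if it takes over 64 s, if anything falls off the work surface, if the arm or the gripper's body presses on something with over 40 N, if the wrist force passes 120 N, or if a joint passes its speed limit or range.

## Working session

There is one attempt and no reset: what is moved stays moved. The work goes in short steps, Python scripts to look and compute and a tool call to move; the robot and the scene stay as the last step left them, time stands still between calls to the robot, and variables do not carry over. Pictures are saved under pics/ and viewed, at most 10 in all, crops included, and the job is handed in when it is done.

Besides the shell and the picture viewer there is one more tool, called as name([rows], argument=value, ...), one row to a line, values as JSON. apply_moves: Moves the arm, as the interface text tells. Its arguments: {"type":"object","properties":{"commands":{"type":"array"},"newtons":{"type":"number"}},"required":["commands"]}

```bash
mkdir -p pics
cat > h.py <<'E'
import numpy as np, cv2
from cell import observe, imaging, arm
def snap(n,f=None):
    im,d=imaging.get_image(n)
    if f: cv2.imwrite('pics/'+f,im[:,:,::-1])
    return im,d
def ray(n,u,v):
    p=imaging.camera_params(n);K=np.array(p['camera_matrix'],float)
    q=cv2.undistortPoints(np.array([[[u,v]]],float),K,np.array(p['dist'],float))[0,0]
    return np.array(p['origin']),np.array(p['rotation'])@np.array([q[0],-q[1],-1])
def onz(n,u,v,z):
    o,r=ray(n,u,v);return o+r*(z-o[2])/r[2]
def dep(n,u,v,d):
    o,r=ray(n,u,v);return o+r*d[int(v),int(u)]
def cloud(n,d):
    p=imaging.camera_params(n);K=np.array(p['camera_matrix'],float)
    v,u=np.mgrid[0:480,0:640]
    q=cv2.undistortPoints(np.stack([u,v],-1).reshape(-1,1,2).astype(float),K,np.array(p['dist'],float)).reshape(480,640,2)
    c=np.stack([q[...,0],-q[...,1],-np.ones((480,640))],-1)*d[...,None]
    return c@np.array(p['rotation']).T+np.array(p['origin'])
E
python3 - <<'E'
from h import *
for n in('scene','top'):
    im,d=snap(n,n+'0.png'); np.savez(n+'0.npz',im=im,d=d)
    p=imaging.camera_params(n);print(n,p['origin'],p['dist'])
print(observe())
E
```

```text
scene [1.23617496 1.17301887 1.52449229] [-0.1970101  0.         0.         0.         0.       ]
top [0.2325083  0.00301207 1.67378735] [-0.19297674  0.          0.          0.          0.        ]
{'clock': 0.1, 'joints': array([-1.20959626,  0.4351717 ,  0.0249851 ,  1.57397336, -0.01161043,
        1.13400647, -0.07508961]), 'dq': array([ 0.00029598, -0.00078866, -0.0002957 , -0.00169683, -0.00083096,
       -0.00059638,  0.0020525 ]), 'joint_efforts': array([ 3.52678246e-03, -6.69128251e+01,  9.87929665e-01, -3.15147436e+01,
       -6.05868339e-02,  3.72576539e-02,  3.35750065e-05]), 'position': array([0.27942565, 0.55850544, 0.19112485]), 'ee_rot': array([-7.22088857e-01, -3.05727252e+00,  2.19759314e-03]), 'force': array([ 0.11497878, -0.07531625, -1.18815573]), 'ft_torque': array([0.00635339, 0.01156605, 0.01343177]), 'gripper_force': 0.0, 'width': 0.9997693880890742}
```

View pics/scene0.png

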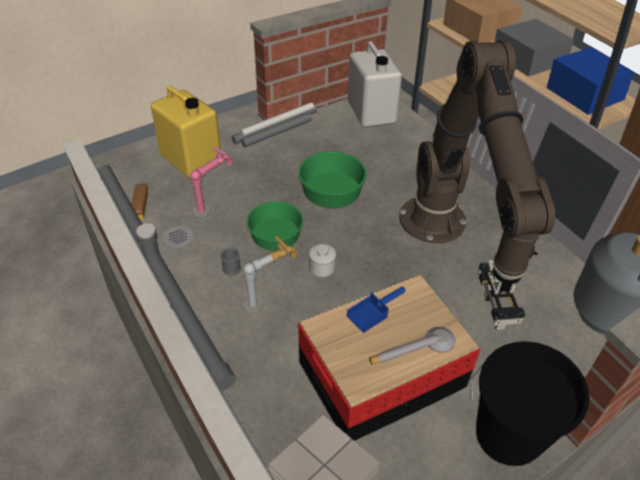

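View pics/top0.png

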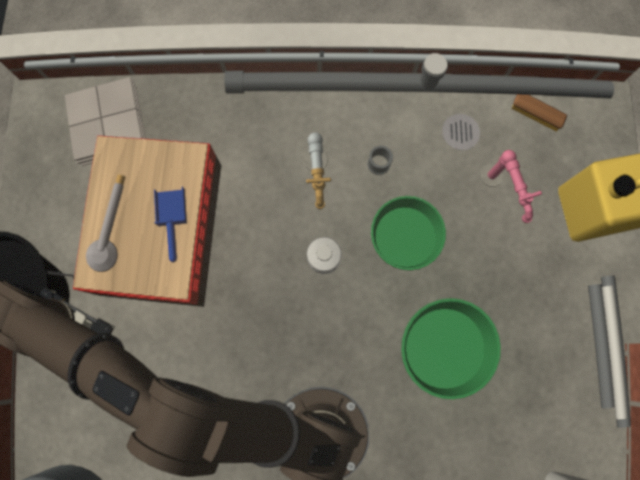

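The scene view shows the brass tap with its spout near (292,255), the tin at (322,260) and the small bowl at (275,225). In the top view the tin is at (323,255), the small bowl at (408,233), the tap runs from (315,137) to (320,205), and the crates' right edge runs from (212,145) to (192,303).

Run:
```python
from h import *
for n in('top','scene'):
    z=np.load(n+'0.npz');im,d=z['im'],z['d'];P=cloud(n,d);X,Y,Z=P[...,0],P[...,1],P[...,2]
    hsv=cv2.cvtColor(im,cv2.COLOR_RGB2HSV);H,S,V=[hsv[...,i].astype(int) for i in range(3)]
    print(n)
    g=(H>40)&(H<80)&(S>100)
    c,l,st,ce=cv2.connectedComponentsWithStats(g.astype(np.uint8))
    for i in range(1,c):
        if st[i,4]>300:
            m=l==i; r=m&(Z>.06)&(Z<.08)
            (cx,cy),rad=cv2.minEnclosingCircle(np.stack([X[r],Y[r]],-1).astype(np.float32))
            print('bowl',cx,cy,rad,Z[m].max())
    t=(H>10)&(H<25)&(S>110)&(Z>.12)&(Z<.24)&(X>.4)&(X<1)&(abs(Y)<.2)
    if t.any():
        q=P[t];print('brass',len(q),q.min(0),q.max(0), q[q[:,0]<q[:,0].min()+.025].mean(0))
    rr=(X>.35)&(X<.95)&(abs(Y-.03)<.15)&(Z>.03)&(S<60)&(V>100)
    for lo,hi in((.03,.068),(.083,.1),(.1,.25)):
        k=rr&(Z>lo)&(Z<hi)
        c,l,st,ce=cv2.connectedComponentsWithStats(k.astype(np.uint8))
        for i in range(1,c):
            if st[i,4]>15:
                q=P[l==i];print('white',lo,st[i,4],q.min(0),q.max(0),q.mean(0))
    red=((H<8)|(H>172))&(S>120)&(Z>.1)&(Z<.21)&(Y>.1)&(X>.2)
    q=P[red];print('red',len(q),q.min(0),q.max(0))
    cr=(Z>.18)&(Z<.215)&(Y>.1)&(Y<.8)&(X>.35)
    if n=='top':
        cr=cr&(X>.4)
        print('crate rect',cv2.minAreaRect(np.stack([X[cr],Y[cr]],-1).astype(np.float32)))
        # right edge of crate top
        e=[]
        for x in np.arange(.45,.75,.03):
            s=cr&(abs(X-x)<.006);e.append((x,Y[s].min()))
        print(np.round(e,3), np.polyfit(*np.array(e).T,1))
    k=(Z>.05)&(Z<.09)&(X>.5)&(X<.9)&(Y<-.05)&(Y>-.25)&~g
    q=P[k];print('coupler',len(q),q.min(0),q.max(0)) if len(q) else 0
# tin cap via pixel, tap pixels
for v in((315,135),(320,205),(317,183)): print(v,onz('top',*v,.14),dep('top',*v,np.load('top0.npz')['d']))
```

```text
Traceback (most recent call last):
  File "h.py", line 20, in cloud
    return c@np.array(p['rotation']).T+np.array(p['origin'])
           ~~~~~~~~~~~~~~~~~~~~~~~~~~~^~~~~~~~~~~~~~~~~~~~~~
ValueError: operands could not be broadcast together with shapes (480,640) (3,)
```

```bash
sed -i "s/np.array(p\['rotation'\])/cv2.Rodrigues(np.array(p['rotation'],float))[0]/" h.py
cat > m.py <<'E'
from h import *
for n in('top','scene'):
    z=np.load(n+'0.npz');im,d=z['im'],z['d'];P=cloud(n,d);X,Y,Z=P[...,0],P[...,1],P[...,2]
    hsv=cv2.cvtColor(im,cv2.COLOR_RGB2HSV);H,S,V=[hsv[...,i].astype(int) for i in range(3)]
    print(n,imaging.camera_params(n)['rotation'],'floor',np.median(Z[(abs(X-.5)<.1)&(abs(Y)<.3)]))
    g=(H>40)&(H<80)&(S>100)
    c,l,st,ce=cv2.connectedComponentsWithStats(g.astype(np.uint8))
    for i in range(1,c):
        if st[i,4]>300:
            m=l==i; r=m&(Z>.06)&(Z<.08)
            (cx,cy),rad=cv2.minEnclosingCircle(np.stack([X[r],Y[r]],-1).astype(np.float32))
            print('bowl',cx,cy,rad,Z[m].max())
    t=(H>10)&(H<25)&(S>110)&(Z>.12)&(Z<.24)&(X>.4)&(X<1)&(abs(Y)<.2)
    if t.any():
        q=P[t];print('brass',len(q),q.min(0),q.max(0), q[q[:,0]<q[:,0].min()+.025].mean(0))
    rr=(X>.35)&(X<.95)&(abs(Y-.03)<.15)&(Z>.03)&(S<60)&(V>100)
    for lo,hi in((.03,.068),(.083,.1),(.1,.25)):
        k=rr&(Z>lo)&(Z<hi)
        c,l,st,ce=cv2.connectedComponentsWithStats(k.astype(np.uint8))
        for i in range(1,c):
            if st[i,4]>15:
                q=P[l==i];print('white',lo,st[i,4],q.min(0),q.max(0),q.mean(0))
    red=((H<8)|(H>172))&(S>120)&(Z>.1)&(Z<.21)&(Y>.1)&(X>.2)
    q=P[red];print('red',len(q),q.min(0),q.max(0)) if len(q) else 0
    cr=(Z>.18)&(Z<.215)&(Y>.1)&(Y<.8)&(X>.35)
    if n=='top':
        e=[]
        for x in np.arange(.45,.75,.03):
            s=cr&(abs(X-x)<.006)
            if s.any(): e.append((x,Y[s].min()))
        print(np.round(e,3), np.polyfit(*np.array(e).T,1))
    k=(Z>.05)&(Z<.09)&(X>.5)&(X<.9)&(Y<-.05)&(Y>-.25)&~g
    q=P[k];print('coupler',len(q),q.min(0),q.max(0)) if len(q) else 0
for v in((315,135),(320,205),(317,183),(323,255)): print(v,dep('top',*v,np.load('top0.npz')['d']))
E
python3 m.py
```

```text
top [ 0.14037941 -0.13820329 -1.56526618] floor 0.0008184801133066522
bowl 0.5324090719223022 -0.22789457440376282 0.0983700305223465 1.673787349045139
bowl 0.2307952642440796 -0.33323535323143005 0.12314170598983765 1.673787349045139
brass 321 [ 0.58152599 -0.01726619  0.14063735] [0.67184891 0.03607033 0.22616838] [0.59346564 0.00732306 0.16591177]
white 0.03 29 [ 0.93494738 -0.08510129  0.03669745] [ 0.94378923 -0.00623772  0.05756501] [ 0.94058429 -0.04558228  0.04431301]
white 0.03 57 [ 0.48769451 -0.04536942  0.05797017] [0.52051209 0.0097809  0.0679467 ] [ 0.50874187 -0.01986693  0.06488014]
white 0.03 18 [0.49557456 0.01501246 0.0607652 ] [0.51207792 0.03078397 0.06768299] [0.50468299 0.02261403 0.06482118]
white 0.03 20 [ 0.46156441 -0.05068464  0.05726139] [ 0.4825108  -0.0346991   0.06782131] [ 0.47232966 -0.04350995  0.06463016]
white 0.03 65 [ 0.4322747  -0.00854785  0.03380215] [0.47714575 0.0384966  0.06788266] [0.44890222 0.0199756  0.06201082]
white 0.083 189 [ 0.45506177 -0.02392166  0.08323782] [0.49431341 0.01480999 0.09992275] [ 0.47458049 -0.0051061   0.09110904
[... 1097 characters left out ...]
729009 -0.0248933   0.0831641 ] [0.49930314 0.01890681 0.09866239] [ 0.47831425 -0.0023069   0.08915926]
white 0.083 31 [0.74262163 0.00929832 0.08318479] [0.76504325 0.03284546 0.09959834] [0.75504873 0.02508186 0.09199168]
white 0.1 446 [ 0.67006664 -0.00622234  0.10053139] [0.77193942 0.0407192  0.19405412] [0.73301797 0.02401656 0.16698486]
red 3561 [0.22332955 0.28386493 0.10003353] [0.76427852 0.94491595 0.19795728]
coupler 194 [ 0.55319355 -0.24938467  0.05078918] [ 0.77218434 -0.12054845  0.07796129]
(315, 135) [0.75538252 0.01719298 0.19666942]
(320, 205) [0.58510868 0.00454912 0.15576363]
(317, 183) [0.62973507 0.01190099 0.20154046]
(323, 255) [ 0.46829217 -0.00324489  0.09062955]
```

Run:
```python
from h import *
print('go',arm.grasp_offset)
for n in('top','scene'):
    z=np.load(n+'0.npz');im,d=z['im'],z['d'];P=cloud(n,d);X,Y,Z=P[...,0],P[...,1],P[...,2]
    for lo,hi in((.02,.06),(.06,.09),(.11,.15),(.15,.185),(.19,.21)):
        e=[]
        for x in np.arange(.4,.75,.05):
            s=(Z>lo)&(Z<hi)&(Y>.2)&(Y<.5)&(abs(X-x)<.012)
            e.append(round(Y[s].min(),3) if s.any() else 0)
        print(n,lo,e)
    s=(Z>.055)&(Z<.08)&(X>.62)&(X<.85)&(Y>-.22)&(Y<-.1); print(cv2.minEnclosingCircle(np.stack([X[s],Y[s]],-1).astype(np.float32)))
    s=(Z>.02)&(Z<.14)&(X>.7)&(X<.8)&(abs(Y)<.07); print('riser',P[s].min(0),P[s].max(0))
    s=(Z>.126)&(Z<.15)&(X>.55)&(X<.65)&(abs(Y)<.05); print('spout',P[s].min(0),P[s].max(0))
```

```text
go 0.0188
top 0.02 [np.float64(0.311), np.float64(0.307), np.float64(0.302), np.float64(0.298), np.float64(0.291), np.float64(0.288), np.float64(0.284)]
top 0.06 [np.float64(0.312), np.float64(0.306), np.float64(0.303), np.float64(0.299), np.float64(0.294), np.float64(0.29), np.float64(0.285)]
top 0.11 [np.float64(0.312), np.float64(0.307), np.float64(0.302), np.float64(0.298), np.float64(0.293), np.float64(0.289), np.float64(0.284)]
top 0.15 [np.float64(0.312), np.float64(0.308), np.float64(0.302), np.float64(0.298), np.float64(0.294), np.float64(0.29), np.float64(0.285)]
top 0.19 [np.float64(0.311), np.float64(0.308), np.float64(0.303), np.float64(0.298), np.float64(0.293), np.float64(0.29), np.float64(0.285)]
((0.6951180696487427, -0.18110871315002441), 0.08162655681371689)Traceback (most recent call last):
  File "<stdin>", line 12, in <module>
    return umr_minimum(a, axis, None, out, keepdims, initial, where)
ValueError: zero-size array to reduction operation minimum which has no identity
```

apply_moves([
  [54,0,0,0.6,0],
  [54,0,0,0.6,0],
  [54,0,0,0.6,0],
  [54,0.3,-0.9,0,-0.34],
  [54,0.3,-0.9,0,-0.34],
  [54,0.3,-0.9,0,-0.34],
  [54,0.3,-0.9,0,-0.34],
  [54,0.3,-0.9,0,-0.34],
  [54,0.3,-0.9,0,-0.34],
  [54,0.3,-0.9,0,-0.34],
])

```text
clock: 1.35
position: [0.4057, 0.179, 0.2997]
ee_rot: [-2.317, -2.121, 0.0]
force: [0.6, 0.4, 0.7]
width: 0.542
gripper_force: 0.0
```

apply_moves([
  [54,0.2,-0.91,0,0],
  [54,0.2,-0.91,0,0],
  [54,0.2,-0.91,0,0],
  [54,0.2,-0.91,0,0],
  [54,0.2,-0.91,0,0],
  [54,0,0,-0.8,0],
  [54,0,0,-0.8,0],
  [54,0,0,-0.8,0],
  [54,0,0,-0.8,0],
  [54,0,0,-0.6,0],
  [54,0,0,-0.5,0],
  [54,0,0,0,0],
])

```text
clock: 2.85
position: [0.4637, -0.092, 0.0403]
ee_rot: [-2.31, -2.125, 0.005]
force: [0.1, 0.1, -0.4]
width: 0.537
gripper_force: 0.0
```

Run:
```python
from h import *
s=observe();print(s['position'],s['force'])
snap('scene','s1.png')
```

```text
[ 0.46367612 -0.09198436  0.04027035] [ 0.09404586  0.10042984 -0.44203316]
```

View pics/s1.png

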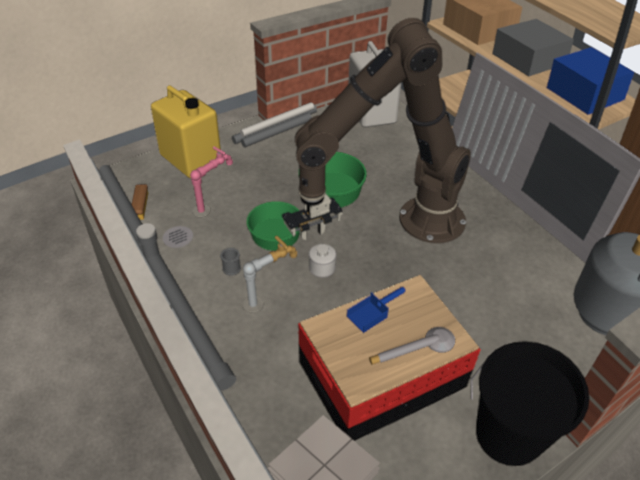

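The fingers are down near (315,225), between the bowl at (275,225) and the tin at (322,260), and touch neither.

apply_moves([
  [54,0.07,0,0,0],
  [54,0.02,0.2,0,0],
  [54,0.02,0.2,0,0],
  [54,0.014,0.15,0,0],
  [54,0.014,0.15,0,0],
  [54,0.014,0.15,0,0],
  [54,0.014,0.15,0,0],
  [54,0.014,0.15,0,0],
  [54,0.014,0.15,0,0],
  [54,0.014,0.15,0,0],
  [54,0.014,0.15,0,0],
])

```text
clock: 4.28
position: [0.479, 0.0046, 0.0418]
ee_rot: [2.312, 2.127, 0.0]
force: [-0.2, -0.0, 0.3]
width: 0.539
gripper_force: 0.0
```

```bash
cat > t.py <<'E'
from h import *
def tin():
  for n in('top','scene'):
    im,d=snap(n); P=cloud(n,d); hsv=cv2.cvtColor(im,cv2.COLOR_RGB2HSV)
    X,Y,Z=P[...,0],P[...,1],P[...,2]
    for lo,hi in((.086,.097),(.02,.064)):
      m=((hsv[...,1]<60)&(hsv[...,2]>110)&(Z>lo)&(Z<hi)&(X>.4)&(X<.6)&(Y>-.06)&(Y<.33)).astype(np.uint8)
      c,l,st,_=cv2.connectedComponentsWithStats(m)
      for i in range(1,c):
        if st[i,4]>20: q=P[l==i];print(n,lo,st[i,4],q.min(0).round(3),q.max(0).round(3),((q.min(0)+q.max(0))/2).round(3))
if __name__=='__main__':
  s=observe();print(s['clock'],s['position'],s['force']);tin()
E
python3 t.py
```

```text
4.275 [0.47900288 0.00458848 0.04184264] [-0.16236467 -0.01927933  0.34556929]
scene 0.086 46 [ 0.456 -0.014  0.086] [0.493 0.019 0.094] [0.474 0.003 0.09 ]
scene 0.02 216 [0.44 0.   0.02] [0.525 0.046 0.064] [0.482 0.023 0.042]
```

Run:
```python
from h import *
s=observe();print(s)
im,d=snap('scene'); c=im[170:320,220:420,::-1]; cv2.imwrite('pics/c1.png',cv2.resize(c,None,fx=4,fy=4,interpolation=2))
```

```text
{'clock': 4.375, 'joints': array([-0.55631997,  0.44007531,  0.57564347,  2.1240132 , -0.37964954,
        0.67720278,  0.19454603]), 'dq': array([ 0.01687363, -0.00279403,  0.0134858 ,  0.00559101,  0.00700101,
       -0.00327261,  0.01853182]), 'joint_efforts': array([ -0.2526202 , -49.70356822,   7.36178935, -20.21714866,
        -0.05490271,   0.0767316 ,  -0.27822523]), 'position': array([0.47905041, 0.00522641, 0.04177006]), 'ee_rot': array([-2.30992148e+00, -2.12888931e+00, -2.82179589e-04]), 'force': array([-0.18900702, -0.91495053,  0.43624479]), 'ft_torque': array([-0.09503439,  0.07106613, -0.002174  ]), 'gripper_force': 0.0, 'width': 0.543731043254127}
```

View pics/c1.png

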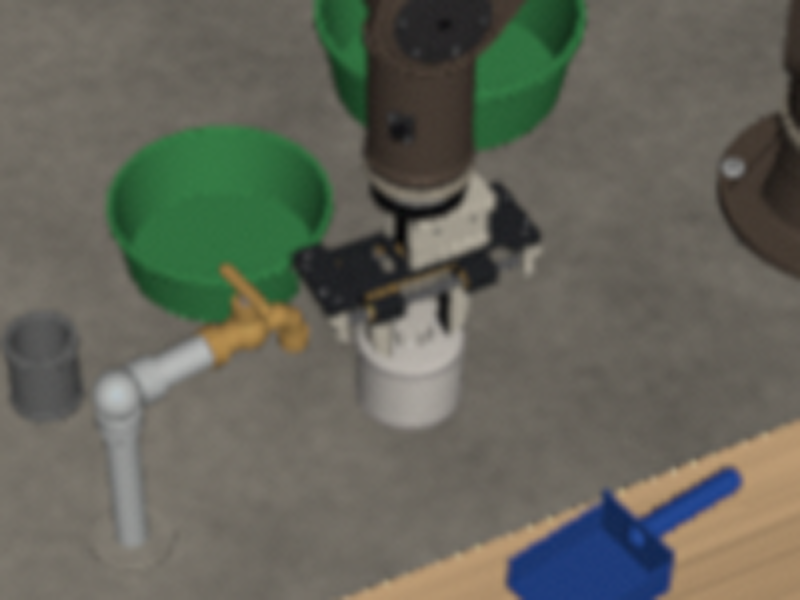

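Run:
```python
from h import *
p=imaging.camera_params('scene');K=np.array(p['camera_matrix'],float);R=cv2.Rodrigues(np.array(p['rotation'],float))[0]
def proj(w):
    c=R.T@(np.array(w)-p['origin']);return cv2.projectPoints(np.array([[c[0],-c[1],-c[2]]]),np.zeros(3),np.zeros(3),K,np.array(p['dist']))[0].ravel().round(1)
print('old tcp',proj([.4637,-.092,.04]),'now',proj([.479,.005,.042]),'tin bottom',proj([.476,-.004,0]),'tin cap',proj([.476,-.004,.092]))
im,d=snap('scene');P=cloud('scene',d);np.savez('now.npz',im=im,P=P)
X,Y,Z=P[...,0],P[...,1],P[...,2]
top=snap('top')
Pt=cloud('top',top[1])
for lo in np.arange(.03,.24,.02):
    s=(Z>lo)&(Z<lo+.02)&(X>.35)&(X<.58)&(Y>-.12)&(Y<.12);q=P[s]
    if len(q): print(round(lo,2),len(q),q.min(0).round(3),q.max(0).round(3))
```

```text
old tcp [311.3 242.1] now [322.5 261. ] tin bottom [321.7 267.5] tin cap [322.1 248.5]
0.03 105 [ 0.443 -0.018  0.03 ] [0.526 0.043 0.05 ]
0.05 199 [ 0.433 -0.045  0.05 ] [0.522 0.045 0.07 ]
0.07 168 [ 0.442 -0.025  0.07 ] [0.521 0.041 0.09 ]
0.09 84 [ 0.437 -0.016  0.09 ] [0.524 0.025 0.11 ]
0.11 38 [ 0.438 -0.003  0.11 ] [0.525 0.025 0.129]
0.13 63 [ 0.394 -0.037  0.13 ] [0.58 0.05 0.15]
0.15 318 [ 0.39  -0.041  0.15 ] [0.573 0.051 0.17 ]
0.17 578 [ 0.381 -0.041  0.17 ] [0.579 0.053 0.19 ]
0.19 123 [ 0.391 -0.018  0.19 ] [0.562 0.041 0.21 ]
0.21 43 [0.429 0.005 0.21 ] [0.499 0.042 0.229]
0.23 165 [ 0.431 -0.008  0.23 ] [0.517 0.048 0.25 ]
```

The crop shows the fingertips sitting just above the tin's shoulder, either side of the cap, and the tin unmoved at (322,260). The tips are higher than the TCP reading says. I'll back out along the same line and measure the tip height.

apply_moves([
  [54,0,0,0.1,0],
  [54,-0.03,-0.3,0,0],
  [54,-0.03,-0.3,0,0],
  [54,-0.03,-0.3,0,0],
  [54,-0.03,-0.3,0,0],
  [54,-0.03,-0.3,0,0],
  [54,-0.01,-0.12,-0.1,0],
  [54,0,0,0,0],
])

```text
clock: 5.52
position: [0.4687, -0.0941, 0.0413]
ee_rot: [-2.313, -2.125, 0.001]
force: [0.3, 0.6, 0.8]
width: 0.54
gripper_force: 0.0
```

Run:
```python
from h import *
s=observe();print(s['clock'],s['position'],s['force'],s['width'])
im,d=snap('scene');P=cloud('scene',d)
X,Y,Z=P[...,0],P[...,1],P[...,2]
hsv=cv2.cvtColor(im,cv2.COLOR_RGB2HSV);ng=~((hsv[...,0]>40)&(hsv[...,0]<80)&(hsv[...,1]>100))
for lo in np.arange(.01,.2,.01):
    m=ng&(Z>lo)&(Z<lo+.01)&(X>.35)&(X<.58)&(Y>-.15)&(Y<-.052);q=P[m]
    if len(q): print(round(lo,2),len(q),q.min(0).round(3),q.max(0).round(3))
c=im[170:320,220:420,::-1]; cv2.imwrite('pics/c2.png',cv2.resize(c,None,fx=4,fy=4,interpolation=2))
```

```text
5.525 [ 0.46870971 -0.09410928  0.04134446] [0.30826296 0.55380522 0.76925913] 0.5403096272499291
0.01 9 [ 0.392 -0.146  0.01 ] [ 0.522 -0.084  0.017]
0.02 2 [ 0.539 -0.144  0.025] [ 0.54  -0.135  0.028]
0.03 1 [ 0.545 -0.139  0.037] [ 0.545 -0.139  0.037]
0.04 3 [ 0.545 -0.139  0.043] [ 0.549 -0.132  0.049]
0.05 3 [ 0.488 -0.137  0.053] [ 0.554 -0.054  0.057]
0.06 4 [ 0.512 -0.138  0.063] [ 0.561 -0.128  0.069]
0.07 11 [ 0.436 -0.102  0.075] [ 0.494 -0.079  0.08 ]
0.08 23 [ 0.432 -0.098  0.081] [ 0.51  -0.077  0.09 ]
0.09 27 [ 0.43  -0.102  0.09 ] [ 0.512 -0.07   0.1  ]
0.1 26 [ 0.425 -0.106  0.1  ] [ 0.516 -0.075  0.109]
0.11 24 [ 0.431 -0.099  0.111] [ 0.514 -0.075  0.118]
0.12 9 [ 0.436 -0.104  0.12 ] [ 0.445 -0.074  0.128]
0.13 10 [ 0.389 -0.127  0.132] [ 0.555 -0.052  0.14 ]
0.14 43 [ 0.389 -0.135  0.14 ] [ 0.559 -0.052  0.15 ]
0.15 130 [ 0.385 -0.13   0.15 ] [ 0.561 -0.053  0.16 ]
0.16 153 [ 0.381 -0.123  0.16 ] [ 0.566 -0.052  0.17 ]
0.17 196 [ 0.37  -0.138  0.17 ] [ 0.566 -0.052  0.18 ]
0.18 319 [ 0.372 -0.134  0.18 ] [ 0.568 -0.054  0.19 ]
0.19 67 [ 0.387 -0.118  0.19 ] [ 0.516 -0.054  0.199]
```

View pics/c2.png

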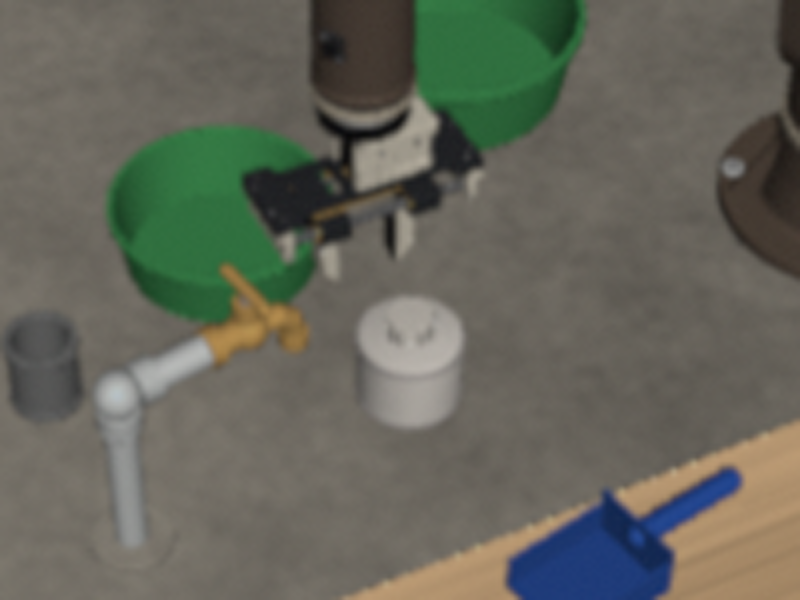

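The tips sit at z≈0.075 in the image, at about (330,270) and (400,250) in the crop. That is about 34 mm above the reading. The tin is untouched. I'll lower by about 37 mm and check again.

apply_moves([
  [54,0,0,-0.2,0],
  [54,0,0,-0.2,0],
  [54,0,0,-0.2,0],
  [54,0,0,0,0],
  [54,0,0,0,0],
])

```text
clock: 6.2
position: [0.4693, -0.0933, 0.0058]
ee_rot: [-2.312, -2.127, 0.0]
force: [-0.1, 0.9, -0.4]
width: 0.538
gripper_force: 0.0
```

```bash
cat > tip.py <<'E'
from h import *
s=observe();tp=s['position'];print(s['clock'],s['position'],s['force'],s['width'])
im,d=snap('scene');P=cloud('scene',d)
X,Y,Z=P[...,0],P[...,1],P[...,2]
hsv=cv2.cvtColor(im,cv2.COLOR_RGB2HSV);ng=~((hsv[...,0]>40)&(hsv[...,0]<80)&(hsv[...,1]>100))
for lo in np.arange(.01,.16,.01):
    m=ng&(Z>lo)&(Z<lo+.01)&(abs(X-tp[0])<.12)&(abs(Y-tp[1])<.04);q=P[m]
    if len(q): print(round(lo,2),len(q),q.min(0).round(3),q.max(0).round(3))
E
python3 tip.py
```

```text
6.2 [ 0.46934083 -0.09333465  0.00580564] [-0.08311009  0.91181692 -0.3687922 ] 0.5384102303486685
0.01 3 [ 0.375 -0.131  0.01 ] [ 0.53  -0.083  0.015]
0.03 4 [ 0.44  -0.094  0.038] [ 0.497 -0.08   0.04 ]
0.04 13 [ 0.432 -0.096  0.04 ] [ 0.501 -0.079  0.05 ]
0.05 24 [ 0.428 -0.133  0.05 ] [ 0.552 -0.075  0.06 ]
0.06 33 [ 0.43  -0.128  0.06 ] [ 0.562 -0.074  0.07 ]
0.07 27 [ 0.429 -0.129  0.071] [ 0.564 -0.076  0.079]
0.08 17 [ 0.435 -0.1    0.08 ] [ 0.516 -0.075  0.089]
0.09 7 [ 0.438 -0.109  0.092] [ 0.552 -0.074  0.099]
0.1 24 [ 0.387 -0.113  0.101] [ 0.557 -0.055  0.11 ]
0.11 71 [ 0.387 -0.131  0.11 ] [ 0.56  -0.053  0.12 ]
0.12 153 [ 0.379 -0.127  0.12 ] [ 0.563 -0.053  0.13 ]
0.13 121 [ 0.377 -0.121  0.13 ] [ 0.566 -0.054  0.14 ]
0.14 342 [ 0.373 -0.131  0.14 ] [ 0.57  -0.053  0.15 ]
0.15 130 [ 0.381 -0.129  0.15 ] [ 0.565 -0.054  0.16 ]
```

apply_moves([
  [54,0.02,0.2,0,0],
  [54,0.02,0.2,0,0],
  [54,0.014,0.13,0,0],
  [54,0.014,0.13,0,0],
  [54,0.014,0.13,0,0],
  [54,0.014,0.13,0,0],
  [54,0.014,0.13,0,0],
  [54,0.014,0.13,0,0],
  [54,0.014,0.13,0,0],
  [54,0.014,0.13,0,0],
])

```text
clock: 7.5
position: [0.4785, -0.0063, 0.0058]
ee_rot: [2.312, 2.127, -0.0]
force: [-0.8, -2.9, 0.8]
width: 0.532
gripper_force: 1.2
```

```bash
python3 t.py
```

```text
7.5 [ 0.47850528 -0.00633443  0.0058347 ] [-0.77189088 -2.94509162  0.84358616]
scene 0.086 78 [0.463 0.023 0.086] [0.503 0.067 0.096] [0.483 0.045 0.091]
scene 0.02 224 [0.45  0.041 0.02 ] [0.529 0.094 0.064] [0.489 0.067 0.042]
```

apply_moves([
  [54,0.014,0.15,0,0],
  [54,0.014,0.15,0,0],
  [54,0.014,0.15,0,0],
  [54,0.014,0.15,0,0],
  [54,0.014,0.15,0,0],
  [54,0.014,0.15,0,0],
  [54,0.014,0.15,0,0],
  [54,0.014,0.15,0,0],
  [54,0.014,0.15,0,0],
  [54,0.014,0.15,0,0],
  [54,0.014,0.15,0,0],
  [54,0.014,0.15,0,0],
])

```text
clock: 9.1
position: [0.4886, 0.1018, 0.0058]
ee_rot: [2.312, 2.127, -0.0]
force: [0.1, -2.5, 0.6]
width: 0.538
gripper_force: 1.3
```

apply_moves([
  [54,0.014,0.15,0,0],
  [54,0.014,0.15,0,0],
  [54,0.014,0.15,0,0],
  [54,0.014,0.15,0,0],
  [54,0.014,0.15,0,0],
  [54,0.014,0.15,0,0],
  [54,0.014,0.15,0,0],
  [54,0.01,0.1,0,0],
  [54,0,0,0,0],
])

```text
clock: 10.22
position: [0.4951, 0.1711, 0.0058]
ee_rot: [-2.31, -2.128, -0.001]
force: [-0.2, -0.5, -0.2]
width: 0.536
gripper_force: 0.0
```

```bash
python3 t.py; python3 tip.py | tail -14
```

```text
10.225 [0.49505198 0.17114392 0.00580896] [-0.23730812 -0.49037179 -0.17879681]
scene 0.086 88 [0.478 0.201 0.086] [0.52  0.233 0.097] [0.499 0.217 0.091]
10.325 [0.49501169 0.17054653 0.00583673] [-0.05856826 -0.62189582 -0.67123727] 0.5393040520698178
0.01 3 [0.389 0.151 0.01 ] [0.605 0.172 0.011]
0.04 2 [0.526 0.177 0.047] [0.53  0.177 0.05 ]
0.05 15 [0.453 0.159 0.052] [0.54  0.203 0.06 ]
0.06 81 [0.453 0.163 0.06 ] [0.54  0.211 0.07 ]
0.07 75 [0.453 0.172 0.07 ] [0.539 0.21  0.08 ]
0.08 27 [0.458 0.164 0.081] [0.539 0.21  0.09 ]
0.09 17 [0.464 0.132 0.09 ] [0.576 0.209 0.099]
0.1 23 [0.409 0.142 0.101] [0.583 0.21  0.11 ]
0.11 77 [0.414 0.138 0.11 ] [0.585 0.21  0.12 ]
0.12 183 [0.419 0.134 0.12 ] [0.588 0.21  0.13 ]
0.13 111 [0.413 0.136 0.13 ] [0.591 0.21  0.14 ]
0.14 441 [0.397 0.131 0.14 ] [0.594 0.21  0.15 ]
0.15 142 [0.404 0.134 0.15 ] [0.593 0.207 0.16 ]
```

apply_moves([
  [54,0.006,0.07,0,0],
  [54,0.006,0.07,0,0],
  [54,0.006,0.07,0,0],
  [54,0.006,0.07,0,0],
  [54,0.006,0.07,0,0],
  [54,0.006,0.07,0,0],
  [54,0.006,0.07,0,0],
  [54,0.003,0.04,0,0],
])

```text
clock: 11.38
position: [0.4977, 0.2023, 0.0058]
ee_rot: [2.311, 2.128, 0.0]
force: [-0.2, -3.2, 0.7]
width: 0.539
gripper_force: 1.4
```

apply_moves([
  [54,0.003,0.035,0,0],
  [54,0.003,0.035,0,0],
])

```text
clock: 11.62
position: [0.4981, 0.2062, 0.0058]
ee_rot: [2.312, 2.127, -0.0]
force: [-0.8, -2.7, 0.6]
width: 0.542
gripper_force: 1.4
```

Run:
```python
from t import *
tin();print(observe()['force'])
im,d=snap('scene'); c=im[200:350,250:450,::-1]; cv2.imwrite('pics/c3.png',cv2.resize(c,None,fx=4,fy=4,interpolation=2))
```

```text
[ 0.55202396 -1.31855883  0.66001818]
```

apply_moves([
  [54,0.002,0.025,0,0],
  [54,0.002,0.025,0,0],
])

```text
clock: 12.02
position: [0.4983, 0.2091, 0.0058]
ee_rot: [2.312, 2.127, -0.0]
force: [0.7, -3.2, 1.6]
width: 0.538
gripper_force: 1.3
```

apply_moves([
  [54,0.002,0.02,0,0],
])

```text
clock: 12.15
position: [0.4984, 0.2103, 0.0058]
ee_rot: [2.312, 2.127, -0.0]
force: [-1.1, -6.1, 2.1]
width: 0.538
gripper_force: 2.7
```

apply_moves([
  [54,0.002,0.02,0,0],
])

```text
clock: 12.28
position: [0.4984, 0.2104, 0.0058]
ee_rot: [2.312, 2.126, -0.002]
force: [-0.6, -9.1, 3.7]
width: 0.542
gripper_force: 3.9
```

The tin is against the crates: force rose to 9 N and the tool stalled. I'll back off, lift and go round to the far side of the bowl.

apply_moves([
  [54,-0.01,-0.1,0,0],
  [54,-0.02,-0.3,0,0],
  [54,-0.02,-0.5,0,0],
  [60,0,-0.3,0.5,0],
  [60,0,0,0.9,0],
  [60,0,0,0.9,0],
  [60,0,0,0.9,0],
  [60,0,0,0.8,0],
])

```text
clock: 13.28
position: [0.4954, 0.1386, 0.2478]
ee_rot: [-2.312, -2.126, -0.002]
force: [1.1, 0.6, -0.7]
width: 0.604
gripper_force: 0.0
```

Run:
```python
from t import *
print(observe()['position']);tin()
for n in('top','scene'):
    z=np.load(n+'0.npz');P=cloud(n,z['d']);X,Y,Z=P[...,0],P[...,1],P[...,2]
    for lo,hi in((.12,.14),(.14,.16),(.16,.18)):
        s=(Z>lo)&(Z<hi)&(X>.55)&(X<.64)&(abs(Y)<.05)
        if s.any(): print(n,lo,P[s].min(0).round(3),P[s].max(0).round(3),s.sum())
    s=(Z>.03)&(Z<.14)&(X>.7)&(X<.8)&(abs(Y)<.07)
    if s.any(): print('riser',P[s].min(0),P[s].max(0))
```

```text
[0.49544851 0.13855539 0.24783998]
top 0.12 [ 0.581 -0.006  0.128] [0.589 0.017 0.14 ] 8
top 0.14 [ 0.581 -0.006  0.14 ] [0.596 0.017 0.159] 37
top 0.16 [ 0.585 -0.008  0.16 ] [0.639 0.025 0.18 ] 122
scene 0.12 [ 0.582 -0.002  0.124] [0.605 0.018 0.14 ] 19
scene 0.14 [0.582 0.003 0.142] [0.634 0.021 0.16 ] 34
scene 0.16 [0.587 0.002 0.161] [0.64  0.028 0.18 ] 56
riser [0.73669316 0.00716318 0.03013276] [0.76685454 0.03738823 0.13976482]
```

apply_moves([
  [100,0.004,-0.83,0,-0.0335],
  [100,0.004,-0.83,0,-0.0335],
  [100,0.004,-0.83,0,-0.0335],
  [100,0.004,-0.83,0,-0.0335],
  [100,0.004,-0.83,0,-0.0335],
  [100,0.004,-0.83,0,-0.0335],
  [100,0.004,-0.83,0,-0.0335],
  [100,0.004,-0.83,0,-0.0335],
  [100,0.004,-0.83,0,-0.0335],
  [100,0.004,-0.83,0,-0.0335],
  [100,0,0,0,0],
])

```text
clock: 14.75
position: [0.4948, -0.3637, 0.2451]
ee_rot: [2.488, 1.917, -0.004]
force: [0.3, 0.6, -0.3]
width: 1.002
gripper_force: 0.0
```

```bash
cat > b.py <<'E'
from h import *
def rim():
  for n in('top','scene'):
    im,d=snap(n);P=cloud(n,d);X,Y,Z=P[...,0],P[...,1],P[...,2]
    hsv=cv2.cvtColor(im,cv2.COLOR_RGB2HSV);H,S=hsv[...,0],hsv[...,1]
    m=(H>40)&(H<80)&(S>100)&(Z>.063)&(Z<.078)&(X>.4)&(X<.8)
    q=P[m][:,:2]
    A=np.c_[2*q,np.ones(len(q))];s=np.linalg.lstsq(A,(q**2).sum(1),rcond=None)[0]
    m=(H>40)&(H<80)&(S>100)&(Z>.0)&(Z<.008)&(X>.4)&(X<.8);f=P[m][:,:2]
    print(n,'rim fit',s[:2],np.sqrt(s[2]+s[0]**2+s[1]**2),len(q),'ext',q.min(0),q.max(0),'floor',f.mean(0) if len(f) else 0)
if __name__=='__main__':
  print(observe()['position']);rim()
  im,d=snap('scene');P=cloud('scene',d);X,Y,Z=P[...,0],P[...,1],P[...,2];hsv=cv2.cvtColor(im,cv2.COLOR_RGB2HSV)
  im,d=snap('top','t2.png');P=cloud('top',d);X,Y,Z=P[...,0],P[...,1],P[...,2]
  for lo,hi in((.05,.068),(.086,.1)):
    s=(Z>lo)&(Z<hi)&(X>.42)&(X<.6)&(Y>.17)&(Y<.29);q=P[s];print('tin',lo,q.min(0),q.max(0)) if len(q) else 0
E
python3 b.py
```

```text
[ 0.49484898 -0.3636747   0.24509623]
top rim fit [ 0.53201102 -0.22712673] 0.09436013975043547 204 ext [ 0.4552819  -0.31994674] [ 0.62846997 -0.13146855] floor [ 0.55108182 -0.21692593]
scene rim fit [ 0.53375866 -0.22468003] 0.09570312623408794 239 ext [ 0.43239745 -0.32715296] [ 0.63251692 -0.11870524] floor [ 0.52107799 -0.25497802]
tin 0.05 [0.45758457 0.21487858 0.05027881] [0.54745329 0.28943766 0.0679551 ]
tin 0.086 [0.48264407 0.23699006 0.08603097] [0.52371611 0.27761439 0.09888458]
```

View pics/t2.png

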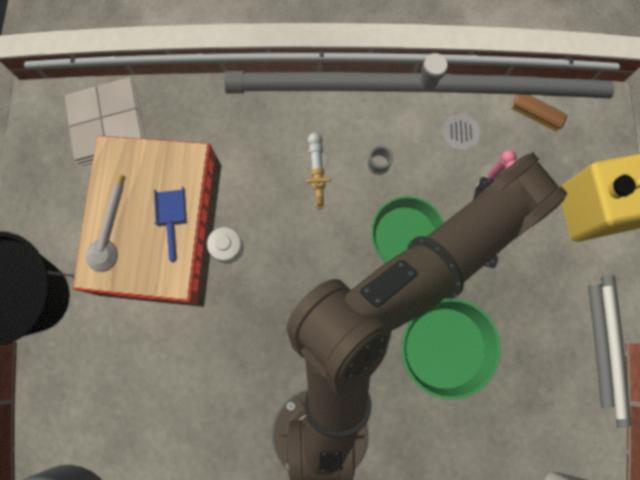

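The top view shows the tin touching the crates' long side at (224,244). The bowl at (408,230) and the tap are unmoved. The gripper is at (485,225), with the pink tap to its upper right. I'll check the clearance before descending.

Run:
```python
from h import *
for n in('top','scene'):
    z=np.load(n+'0.npz');P=cloud(n,z['d']);hsv=cv2.cvtColor(z['im'],cv2.COLOR_RGB2HSV)
    m=(hsv[...,0]>155)&(hsv[...,0]<178)&(hsv[...,1]>70)&(P[...,1]<-.3)&(P[...,2]<.3)&(P[...,2]>.02)
    q=P[m];print(n,len(q),np.percentile(q,[2,98],axis=0).round(3), q[q[:,1]>-.46].mean(0) if (q[:,1]>-.46).any() else '')
```

```text
top 957 [[ 0.552 -0.53   0.039]
 [ 0.718 -0.463  0.219]] [ 0.70854963 -0.45972697  0.17524947]
scene 613 [[ 0.555 -0.529  0.03 ]
 [ 0.725 -0.46   0.214]] [ 0.71588549 -0.45744975  0.13948662]
```

Clear: the pink tap stays beyond y < -0.46, and the gripper body reaches only to about -0.425.

apply_moves([
  [100,0.05,0.05,-0.75,0],
  [100,0,0,-0.75,0],
  [100,0,0,-0.75,0],
  [100,0,0,-0.75,0],
  [100,0,0,-0.6,0],
  [100,0,0,-0.4,0],
  [100,0,0,0,0],
  [100,0,0,0,0],
])

```text
clock: 15.95
position: [0.5018, -0.3551, 0.007]
ee_rot: [2.48, 1.927, 0.001]
force: [-0.3, 0.3, 0.5]
width: 1.001
gripper_force: 0.0
```

```bash
python3 tip.py
python3 - <<'E'
from b import *
rim()
E
```

```text
15.95 [ 0.50181165 -0.35514939  0.00695366] [-0.30712181  0.28273093  0.49788349] 1.001105809190647
0.01 3 [ 0.391 -0.383  0.01 ] [ 0.62  -0.323  0.014]
0.03 2 [ 0.444 -0.358  0.037] [ 0.551 -0.34   0.038]
0.04 12 [ 0.451 -0.363  0.04 ] [ 0.56  -0.331  0.05 ]
0.05 21 [ 0.443 -0.375  0.05 ] [ 0.563 -0.322  0.06 ]
0.06 29 [ 0.443 -0.368  0.06 ] [ 0.578 -0.318  0.07 ]
0.07 26 [ 0.443 -0.361  0.07 ] [ 0.567 -0.318  0.08 ]
0.08 22 [ 0.444 -0.362  0.08 ] [ 0.568 -0.324  0.089]
0.09 4 [ 0.451 -0.351  0.09 ] [ 0.461 -0.324  0.097]
0.1 10 [ 0.452 -0.346  0.1  ] [ 0.59  -0.327  0.11 ]
0.11 50 [ 0.462 -0.393  0.111] [ 0.59  -0.316  0.12 ]
0.12 86 [ 0.44  -0.392  0.12 ] [ 0.592 -0.315  0.13 ]
0.13 76 [ 0.44  -0.393  0.13 ] [ 0.597 -0.316  0.14 ]
0.14 225 [ 0.403 -0.395  0.14 ] [ 0.599 -0.316  0.15 ]
0.15 166 [ 0.407 -0.393  0.15 ] [ 0.599 -0.317  0.16 ]
top rim fit [ 0.53240002 -0.22721085] 0.09407512905792029 126 ext [ 0.53801957 -0.3037338 ] [ 0.6284896  -0.13226398] floor [ 0.58937229 -0.20834872]
scene rim fit [0.48901785 0.00125679] 0.24964745550062278 244 ext [ 0.43441292 -0.32953109] [0.63104161 0.77699104] floor [ 0.51863803 -0.25662255]
```

apply_moves([
  [100,0.05,0.194,0,0],
  [100,0.05,0.194,0,0],
  [100,0.042,0.165,0,0],
  [100,0.042,0.165,0,0],
  [100,0.042,0.165,0,0],
  [100,0.042,0.165,0,0],
  [100,0.042,0.165,0,0],
  [100,0.042,0.165,0,0],
  [100,0.042,0.165,0,0],
  [100,0.042,0.165,0,0],
  [100,0,0,0,0],
])

```text
clock: 17.48
position: [0.5275, -0.2514, 0.0057]
ee_rot: [-2.479, -1.928, -0.001]
force: [-0.3, -0.1, -0.2]
width: 0.999
gripper_force: 0.0
```

Run:
```python
from b import *
s=observe();print(s['position'],s['force'])
for n in('top','scene'):
    im,d=snap(n,n+'3.png');P=cloud(n,d);X,Y,Z=P[...,0],P[...,1],P[...,2]
    hsv=cv2.cvtColor(im,cv2.COLOR_RGB2HSV);H,S=hsv[...,0],hsv[...,1]
    q=P[(H>40)&(H<80)&(S>100)&(Z>.063)&(Z<.078)&(X>.4)&(X<.8)&(abs(Y)<.4)][:,:2]
    print(n,len(q),q.min(0),q.max(0))
```

```text
[ 0.52753954 -0.25138914  0.00566237] [-0.32375205 -0.09380827 -0.22318394]
top 94 [ 0.55957546 -0.21400184] [ 0.64794603 -0.05857622]
scene 221 [ 0.45514285 -0.25444427] [ 0.65226237 -0.05340037]
```

View pics/scene3.png

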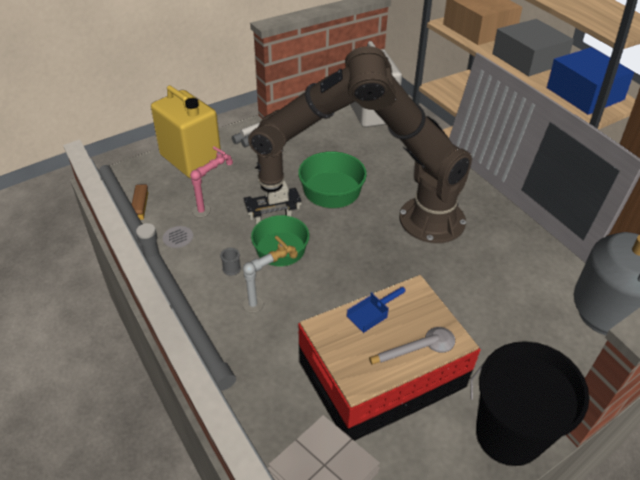

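The bowl at (280,240) is moving ahead of the fingers along the planned line, and its centre is about (0.554,-0.154). The tap and coupler are untouched.

apply_moves([
  [100,0.042,0.165,0,0],
  [100,0.042,0.165,0,0],
  [100,0.042,0.165,0,0],
  [100,0.042,0.165,0,0],
  [100,0.042,0.165,0,0],
  [100,0.042,0.165,0,0],
  [100,0.042,0.165,0,0],
  [100,0.042,0.165,0,0],
  [100,0.042,0.165,0,0],
  [100,0.042,0.165,0,0],
  [100,0.04,0.1,0,0],
  [100,0,0,0,0],
])

```text
clock: 19.08
position: [0.5549, -0.1467, 0.0056]
ee_rot: [-2.48, -1.927, -0.0]
force: [-0.7, 0.9, 0.3]
width: 1.003
gripper_force: 0.0
```

```bash
cat > c.py <<'E'
from b import *
s=observe();print(s['clock'],s['position'],s['force'])
for n in('top','scene'):
    im,d=snap(n);P=cloud(n,d);X,Y,Z=P[...,0],P[...,1],P[...,2]
    hsv=cv2.cvtColor(im,cv2.COLOR_RGB2HSV);H,S=hsv[...,0],hsv[...,1]
    q=P[(H>40)&(H<80)&(S>100)&(Z>.063)&(Z<.078)&(X>.4)&(X<.8)&(abs(Y)<.4)][:,:2]
    print(n,len(q),q.min(0),q.max(0),(q.min(0)+q.max(0))/2)
E
python3 c.py
```

```text
19.075 [ 0.55485331 -0.14670739  0.00560204] [-0.69786129  0.85227086  0.32662581]
top 56 [ 0.57103299 -0.09422072] [0.67523749 0.04693664] [ 0.62313524 -0.02364204]
scene 278 [ 0.48056158 -0.14917262] [0.67914857 0.05504189] [ 0.57985507 -0.04706537]
```

apply_moves([
  [100,0.03,0.12,0,0],
  [100,0.03,0.12,0,0],
  [100,0.03,0.12,0,0],
  [100,0.03,0.12,0,0],
  [100,0.03,0.12,0,0],
  [100,0.03,0.12,0,0],
  [100,0.03,0.1,0,0],
  [100,0.01,0.05,0,0],
  [100,0,0,0,0],
])

```text
clock: 20.3
position: [0.568, -0.0953, 0.0058]
ee_rot: [-2.481, -1.927, -0.0]
force: [-0.1, 0.3, -0.9]
width: 1.002
gripper_force: 0.0
```

```bash
python3 c.py
```

```text
20.3 [ 0.56801446 -0.09525065  0.00580331] [-0.12540817  0.25364808 -0.89865417]
top 46 [ 0.57657556 -0.03275774] [0.68339061 0.09748079] [0.62998308 0.03236153]
scene 222 [ 0.49338764 -0.07664779] [0.69205584 0.10579317] [0.59272174 0.01457269]
```

apply_moves([
  [100,0.01,0.04,0,0],
  [100,0,0,0,0],
  [100,-0.025,-0.1,0,0],
  [100,-0.075,-0.3,0,0],
  [100,-0.12,-0.5,0,0],
  [100,-0.12,-0.5,0,0],
  [100,-0.12,-0.5,0.2,0],
  [100,0,-0.5,0.6,0],
  [100,0,-0.5,0.8,0],
  [100,0,-0.5,0.8,0],
  [100,0,0,0,0],
])

```text
clock: 21.78
position: [0.5408, -0.3037, 0.1541]
ee_rot: [2.481, 1.915, 0.003]
force: [0.0, -0.8, -0.4]
width: 1.001
gripper_force: 0.0
```

```bash
python3 c.py; python3 b.py
```

```text
21.775 [ 0.54078804 -0.30368177  0.15409107] [ 0.0158459  -0.75949429 -0.42722577]
top 276 [ 0.497173   -0.09345303] [0.68084398 0.09965015] [0.58900849 0.00309856]
scene 208 [ 0.49409398 -0.07791022] [0.69411604 0.10589238] [0.59410501 0.01399108]
[ 0.54018843 -0.29833554  0.14983767]
top rim fit [0.59299442 0.00353261] 0.09453781952284304 287 ext [ 0.49738569 -0.09362775] [0.68339019 0.09763984] floor [0.59021201 0.0027258 ]
scene rim fit [0.59492674 0.00594162] 0.09560461514410105 228 ext [ 0.49576723 -0.0780765 ] [0.69316705 0.10929507] floor [ 0.58376701 -0.01513894]
tin 0.05 [0.45708731 0.21500469 0.05031493] [0.54715828 0.28987925 0.06799783]
tin 0.086 [0.48074722 0.23737692 0.08602418] [0.523301   0.27735696 0.09849429]
```

View pics/t2.png

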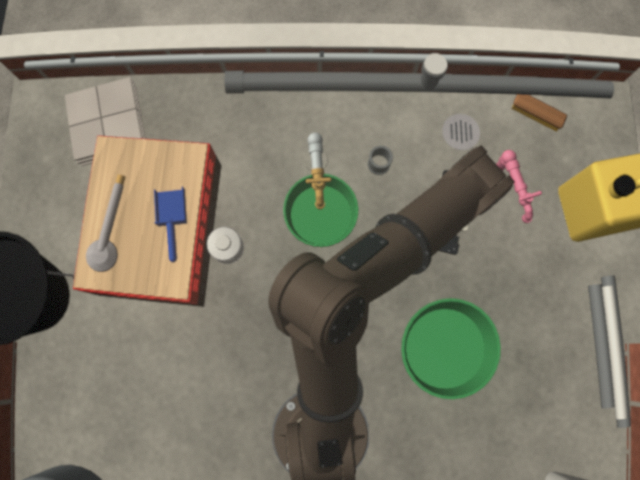

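The top view shows the bowl at (321,211) with the spout at (320,205) over its middle; the fitted centre is (0.594,0.005) against the spout at (0.594,0.006). The tin stands against the crates at (224,244), and the robot is touching nothing.

```bash
python3 -c "
from cell import arm
print(arm.sign_off())"
```

```text
the job is handed in; nothing more can be done
None
```

The job is handed in: the tin stands against the crates' long side, and the bowl's middle is within about 3 mm of the point under the tap's spout.

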